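# Click the lamp selector round to green and switch it on

### The job

On the grey lamp controller, turn the big black knurled dial with a fingertip pressed on it until it clicks into the position marked by the green cap. Then press the round white button all the way in and let it spring back, leaving the dial at green. Do not disturb the glass jars and the vial standing around it, and move away at the end.

Things in the scene. Friction and masses are not known exactly. Their poses are not given: they have to be found in the camera images.
- controller: Grey fixed box, 190 (x) by 250 (y) by 50 mm high, at a yaw within 0.4 rad. Origin at the centre of its underside, z up; -x is its front, towards the robot. On its flat top are the dial, the button and two coloured caps. The dial's vertical axis is at x -20, y +45 mm of this frame; the button at x -40, y -85 mm.
- dial (a joint): Dial angle in rad, positive counterclockwise from above. Detents at 0 (start: white mark along the controller's +x, away from the robot), +0.7 (mark to the cap on the controller's +y side) and -0.7 (mark to the cap on its -y side); stops at +-0.78. Past a hump about 0.35 rad from 0 it snaps on into the next detent and stays. It takes at most about 0.09 N m to turn, also while pressed down.
- dial_top (a point): Centre of the flat top of the dial, a black disc 96 mm wide, 22 mm thick, with 30 small ribs round its rim. Top 80 mm above the table. It sits on a spring: pressed down it yields from 3 N, 1 mm per further 1.5 N, up to 6 mm (12 N), then is solid. A fingertip pressed 2 to 5 mm down at 30 to 40 mm from the axis and moved on an arc about the axis carries it round by friction.
- dial_mark (a point): Point on the dial's white mark, on its top face, 40 mm from the axis: shows where the dial points.
- green_cap: Green round marker, 20 mm in diameter, 8 mm high, fixed on the controller's top 72 mm from the dial's axis beside one of the two outer detents. Origin at the centre of its underside. It may be on either side.
- amber_cap: Orange marker of the same shape and size as the green one, beside the other outer detent.
- lamp_button (a joint): Travel of the white push button in m: 0 released, 0.006 fully in; fully in takes 5 N. It springs back.
- lamp_button_top (a point): Centre of the top of the white button (30 mm in diameter); it moves straight down when pressed.
- clip_jar: Loose clip-top glass jar with an orange ring, 84 mm in diameter, 138 mm high, about 0.55 kg, on the table to the controller's left (+y). Origin at the centre of its underside.
- cap_jar: Loose glass jar with a black cap, 64 mm in diameter, 95 mm high, on the table to the controller's right (-y). Origin at the centre of its underside.
- vial: Loose amber vial with a white cap, 28 mm in diameter, 57 mm high, on the table behind the controller (+x). Origin at the centre of its underside.

How it is judged:
By the outcome, as a careful person would: the job done as asked, in the order asked, and still so for the second after the job is handed in, with the robot touching nothing.
It also fails if it takes over 40 s, if anything falls off the work surface, if the arm or the gripper's body presses on something with over 40 N, if the wrist force passes 120 N, or if a joint passes its speed limit or range.

### The arm

A 7-joint arm with a two-finger parallel gripper is mounted at the origin on the work surface. World frame = base frame: x ahead of the robot, y to its left, z up, the work surface at z = 0. Lengths are in m, angles in degrees, forces in N, time in s.
With the tool pointing down it reaches from about 0.425 to 0.875 m from the base axis. Payload 4.7 kg.
Tool frame: the origin (TCP) lies between the finger pads; the fingertips stand env.finger_overhang ahead of it and the grasp point (between the pads) lies 5 mm behind it (env.finger_overhang is the distance from the TCP to the fingertips, in m); z points along the fingers, y is the line along which they close (so a half turn about z gives the same grasp; the last joint's range is limited). The gripper opens to 87 mm and grips with 3 to 60 N. Pads are 19 mm wide; open, the fingers measure 117 mm over their backs; the gripper's body (75 mm by 190 mm) begins 51 mm behind the grasp point.
Start: joints at [69.677, 18.392, -4.016, 83.108, 1.295, 78.541, -3.26], TCP at [0.234, -0.606, 0.237] pointing down, gripper open.
Joint ranges: [-163.93, 163.93], [-17.29, 119.83], [-79.2, 71.16], [3.27, 140.29], [-89.18, 269.18], [5.43, 117.66], [-154.24, 154.24]. Speed limits (degrees/s): [147.25, 147.25, 180, 180, 180, 180, 180].

### API

Orientations are given as [roll, pitch, yaw] about the fixed x, y, z axes, in that order (R = Rz(yaw) Ry(pitch) Rx(roll)).
In Python, from cell import telemetry, eyes, env, models gives the robot as it stands. The module is installed in compiled form; this text tells all that it offers.
- The arm moves only by the tool drive_tool, never from a script. Its arguments are lists of equal length, an entry for each row: "angular": the turn, a rotation vector about the tool's x, y, z in rad, a list of three; "delta_pos": the shift along the tool's x, y, z in cm, a list of three; "gripper": the finger opening in cm, from 0 to 8.7. A call has 1 to 20 rows; each row shifts and turns the commanded pose from where the row before left it, along the tool's axes as they then stand; what a row does not reach is not made up. A row lasts 1/10 s, in which the tool goes at most 50 mm and 8.59 degrees, less where a joint would pass 70% of its speed; a pose out of reach is approached as far as the arm can. A call with a gripper value outside its range is refused whole. The fingers move at their own pace and stop on an object; "squeeze" is the grip in N (left out, the last holds). Time passes only in rows, so rows that do not move let the fingers close. It gives the time, the measured TCP pose, the force, the opening and the grip force at its end, in the units of the state.
- telemetry.get_obs(): the state, without advancing time (a new reading comes with each control period).
- eyes.read_camera(name): name is "side" or "top" or "wrist"; returns a dict with "pixels" (480x640x3 uint8, red, green, blue), "mtx" (3x3 intrinsics, pixels), "D" ([k1, k2, p1, p2, k3] as OpenCV has them; the pictures are not rectified), "origin" and "orientation" of the camera in the world. Camera axes: x right, y down, z forward; pixel columns grow to the right and rows downward; lengths in m; the calibration is good to about 2 mm. A picture is of the moment at which its call begins. There is no depth.
- env.sign_off(): hands the job in; it is judged then, once.
Trained networks look in a picture, given as the dict that the camera call returned (one of the last four; its "shot" number tells which), for a name from the list of things; names that differ only in an ending like _2 or _b are one class to them, and where a whole thing is asked for, a point or a joint stands for the part that bears it (a point fixed in the world has none). Each returns a list of dicts, best first, with "p" (0 to 1); they miss things now and then, are a little off and sometimes report something else, mostly with a low value. They report only what shows in the picture. A call takes as long as a camera call.
- models.search_frame(picture, target): "centre" ([column, row] in pixels, amid what is visible of it).
- models.cut_out(picture, target): "pixels" (480x640 bool, what is visible of it) and "centre" ([column, row] in pixels, amid what is visible of it).
The state is a dict: "time_s": time; "qpos": joint angles; "joint_velocities": joint speeds; "effort": joint torques, N m; "tool_pos": TCP position; "tool_rot": TCP orientation; "force": force on the tool from outside, world axes, zero at the start; "wrist_torque": the same for the moment, N m; "grip_width": finger opening in m; "grasp_force": force on a finger pad.
Only numpy, scipy, OpenCV 4.12 (cv2) and the standard library are available. Lean on these libraries where they do the work, as an engineer would, in place of code of your own. Each camera call takes 0.05 s, during which the arm holds its last target. There are 200 camera calls.

## Working session

There is one attempt and no reset: what is moved stays moved. The work goes in short steps, Python scripts to look and compute and a tool call to move; the robot and the scene stay as the last step left them, time stands still between calls to the robot, and variables do not carry over. Pictures are saved under pics/ and viewed, at most 10 in all, crops included, and the job is handed in when it is done.

Besides the shell and the picture viewer there is one more tool, called after ">>>" as name(argument=value, ...) on one line, values as JSON. drive_tool: Moves the arm, as the interface text tells. Its arguments: {"type":"object","properties":{"angular":{"type":"array","items":{"type":"array","items":{"type":"number"}}},"delta_pos":{"type":"array","items":{"type":"array","items":{"type":"number"}}},"gripper":{"type":"array","items":{"type":"number"}},"squeeze":{"type":"number"}},"required":["angular","delta_pos","gripper"]}

```bash
mkdir -p pics
cat > h.py <<'E'
import numpy as np, cv2
from scipy.spatial.transform import Rotation as Rn
from cell import telemetry, eyes, env, models
def camR(c):
    o=np.array(c["orientation"],float)
    if o.shape==(3,3): return o
    if o.size==4: return Rn.from_quat(o).as_matrix()
    return Rn.from_euler('xyz',o,degrees=True).as_matrix()
def ray(c,px):
    u=cv2.undistortPoints(np.array([[px]],float),np.array(c["mtx"]),np.array(c["D"]))[0,0]
    return np.array(c["origin"]),camR(c)@np.array([u[0],u[1],1])
def atz(c,px,z):
    o,d=ray(c,px); return o+d*(z-o[2])/d[2]
def proj(c,P):
    R=camR(c); t=-R.T@np.array(c["origin"])
    return cv2.projectPoints(np.array(P,float).reshape(-1,3),cv2.Rodrigues(R.T)[0],t,np.array(c["mtx"]),np.array(c["D"]))[0][:,0]
E
python3 - <<'E'
from h import *
s=telemetry.get_obs(); print(s, env.finger_overhang)
Z={"dial_top":.08,"dial_mark":.08,"green_cap":.058,"amber_cap":.058,"lamp_button_top":.06,"clip_jar":.07,"cap_jar":.05,"vial":.03}
for n in("top","side"):
    c=eyes.read_camera(n); cv2.imwrite(f"pics/{n}0.png",c["pixels"][...,::-1]); print(n,c["origin"],c["orientation"])
    for k,z in Z.items():
        r=models.search_frame(c,k)
        for q in r[:2]: print(k,round(q["p"],2),np.round(q["centre"]),np.round(atz(c,q["centre"],z),4))
E
```

```text
{'time_s': 0.0, 'qpos': array([69.67730385, 18.43893786, -4.01355276, 83.17317973,  1.29475581,
       78.54165196, -3.26038215]), 'joint_velocities': array([ 0.11686157,  0.05784827,  0.14246007, -0.04328018, -0.06674095,
       -0.02988222, -0.0932354 ]), 'effort': array([ 5.02724124e-04, -4.91292429e+01, -4.03718837e-01, -3.12524736e+01,
       -6.39852695e-02,  4.38840862e-02,  1.73047692e-04]), 'tool_pos': array([ 0.23406937, -0.60583589,  0.2354777 ]), 'tool_rot': array([-1.79891450e+02,  6.11174369e-03,  2.11301048e+01]), 'force': array([-0.65489699, -0.49735937,  0.09061658]), 'wrist_torque': array([-0.00878003,  0.00626692,  0.02151564]), 'grasp_force': 0.0, 'grip_width': 0.08697952256909111} 0.014
top [0.51888497 0.04092473 0.97666791] [-173.40808866   -0.42555557  -90.29710028]
dial_top 0.76 [293. 303.] [0.5119 0.0874 0.08  ]
dial_mark 0.58 [428. 276.] [ 0.5614 -0.1607  0.08  ]
dial_mark 0.56 [292. 301.] [0.5166 0.0891 0.08  ]
green_cap 0.45 [309. 266.] [0.5817 0.059  0.058 ]
amber_cap 0.46 [365. 297.] [ 0.5231 -0.0468  0.058 ]
lamp_button_top 0.78 [364. 299.] [ 0.5186 -0.0443  0.06  ]
lamp_button_top 0.3 [263. 277.] [0.5611 0.1453 0.06  ]
clip_jar 0.6 [180. 303.] [0.5129 0.2977 0.07  ]
cap_jar 0.68 [430. 278.] [ 0.559  -0.1723  0.05  ]
vial 0.45 [331. 196.] [0.7215 0.0147 0.03  ]
side [0.48822792 0.71304963 0.61657407] [-127.09807691    1.23586345 -170.47894367]
dial_top 0.9 [369. 283.] [0.5154 0.1027 0.08  ]
dial_mark 0.9 [367. 283.] [0.5184 0.1033 0.08  ]
amber_cap 0.59 [326. 278.] [0.5806 0.0754 0.058 ]
lamp_button_top 0.69 [242. 262.] [0.7148 0.0576 0.06  ]
lamp_button_top 0.68 [371. 232.] [ 0.524  -0.0493  0.06  ]
clip_jar 0.81 [359. 396.] [0.5113 0.2918 0.07  ]
cap_jar 0.58 [355. 199.] [ 0.5609 -0.1586  0.05  ]
vial 0.97 [242. 263.] [0.7276 0.0255 0.03  ]
vial 0.23 [352. 288.] [0.5427 0.0612 0.03  ]
```

Run:
```python
import cv2
a=cv2.imread("pics/top0.png")[150:370,150:470]; cv2.imwrite("pics/top0c.png",cv2.resize(a,None,fx=2.5,fy=2.5,interpolation=cv2.INTER_CUBIC))
a=cv2.imread("pics/side0.png")[170:440,200:500]; cv2.imwrite("pics/side0c.png",cv2.resize(a,None,fx=2.2,fy=2.2,interpolation=cv2.INTER_CUBIC))
```

```text
(no output)
```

View pics/top0c.png

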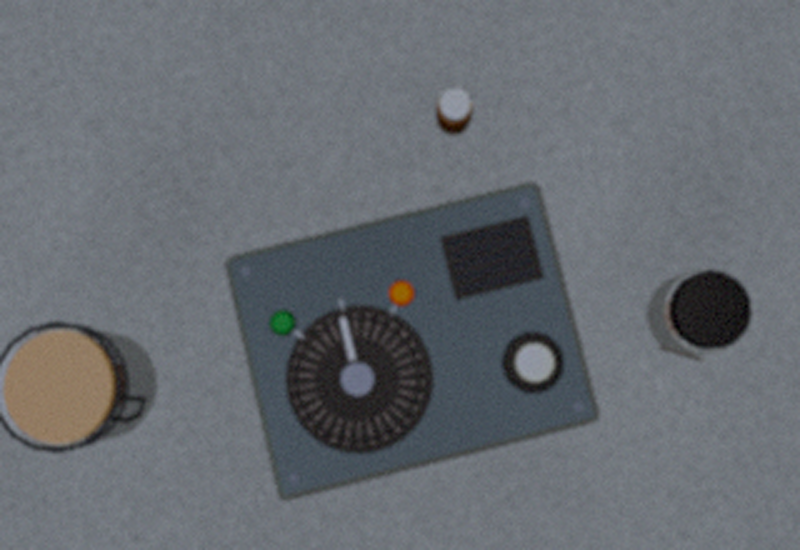

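View pics/side0c.png

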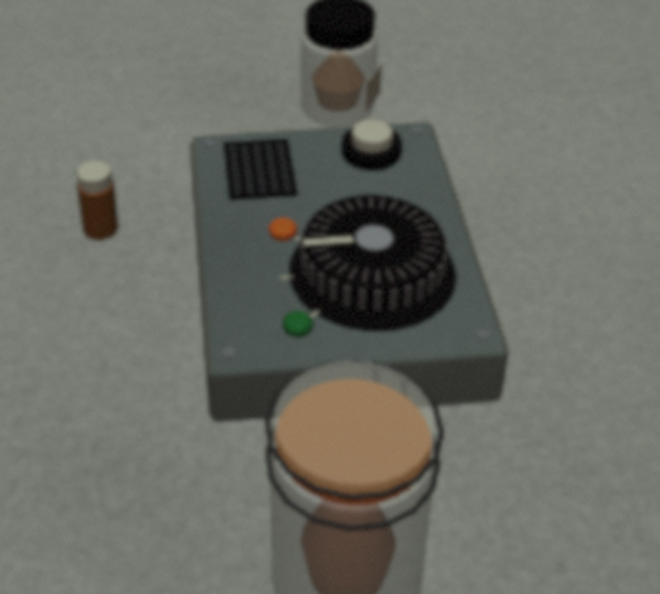

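The top view shows the green cap at crop (283,322), on the +y side, so the dial turns +0.7. The amber cap is at (401,292), the dial hub at (357,379) and the button at (535,362). The clip jar is on the left, the cap jar on the right and the vial behind. The side view agrees.

Run:
```python
from h import *
c=eyes.read_camera("top"); f=lambda p,z: atz(c,(150+p[0]/2.5,150+p[1]/2.5),z)
q=[f(p,.05)[:2] for p in((228,257),(540,183),(597,417),(283,498))]  # +x+y,+x-y,-x-y,-x+y
q=np.array(q); print(q.round(4)); m=np.array([[95,125],[95,-125],[-95,-125],[-95,125]])/1e3
z=(q-q.mean(0))@[1,1j]; w=m@[1,1j]; yaw=np.angle((z*w.conj()).sum()); print("yaw",yaw,np.degrees(yaw),"centre",q.mean(0), "scale",abs(z).mean()/abs(w).mean())
R=np.array([[np.cos(yaw),-np.sin(yaw)],[np.sin(yaw),np.cos(yaw)]])
for n,l in(("dial",(-.02,.045)),("btn",(-.04,-.085))): print(n,q.mean(0)+R@l)
print("dial seen",f((357,379),.08),"button seen",f((535,362),.062),"green",f((283,322),.058), "btn .07",f((535,362),.07))
d=eyes.read_camera("side")
for n,p in(("hub",(374,237)),("btn",(372,134))):
  px=(200+p[0]/2.2,170+p[1]/2.2)
  for zz in (.06,.07,.08,.085): print(n,zz,atz(d,px,zz).round(4))
```

```text
[[ 0.6079  0.1881]
 [ 0.6642 -0.0514]
 [ 0.4854 -0.0918]
 [ 0.4267  0.1446]]
yaw 0.2340002723533457 13.407228010758509 centre [0.5460264  0.04736733] scale 0.9768429331739377
dial [0.51613729 0.08650351]
btn [ 0.52682554 -0.04459096]
dial seen [0.51495915 0.0877904  0.08      ] button seen [ 0.5268162  -0.04440334  0.062     ] green [0.55778587 0.14473955 0.058     ] btn .07 [ 0.52674683 -0.04365703  0.07      ]
hub 0.06 [0.5162 0.0673 0.06  ]
hub 0.07 [0.5157 0.0789 0.07  ]
hub 0.08 [0.5152 0.0905 0.08  ]
hub 0.085 [0.515  0.0963 0.085 ]
btn 0.06 [ 0.5272 -0.0505  0.06  ]
btn 0.07 [ 0.5265 -0.0368  0.07  ]
btn 0.08 [ 0.5258 -0.0231  0.08  ]
btn 0.085 [ 0.5255 -0.0162  0.085 ]
```

>>> drive_tool(angular=[[0, 0, 0], [0, 0, 0], [0, 0, 0], [0, 0, 0], [0, 0, 0], [0, 0, 0], [0, 0, 0], [0, 0, 0], [0, 0, 0], [0, 0, 0], [0, 0, 0], [0, 0, 0], [0, 0, 0], [0, 0, 0], [0, 0, 0], [0, 0, 0], [0, 0, 0], [0, 0, 0], [0, 0, 0], [0, 0, 0]], delta_pos=[[3.58, -2.43, 0], [3.58, -2.43, 0], [3.58, -2.43, 0], [3.58, -2.43, 0], [3.58, -2.43, 0], [3.58, -2.43, 0], [3.58, -2.43, 0], [3.58, -2.43, 0], [3.58, -2.43, 0], [3.58, -2.43, 0], [1.26, -3.2, 0], [1.26, -3.2, 0], [1.26, -3.2, 0], [1.26, -3.2, 0], [1.26, -3.2, 0], [1.26, -3.2, 0], [1.26, -3.2, 0], [1.26, -3.2, 0], [1.26, -3.2, 0], [1.26, -3.2, 0]], gripper=[0, 0, 0, 0, 0, 0, 0, 0, 0, 0, 0, 0, 0, 0, 0, 0, 0, 0, 0, 0], squeeze=10)

```text
time_s: 3.0
tool_pos: [0.4827, 0.0946, 0.2368]
tool_rot: [180.0, -0.0, 21.1]
force: [0.8, 0.2, -1.0]
grip_width: 0.0005
grasp_force: 0.0
```

>>> drive_tool(angular=[[0, 0, 0.09], [0, 0, 0.09], [0, 0, 0.09], [0, 0, 0.09], [0, 0, 0.09], [0, 0, 0.09], [0, 0, 0], [0, 0, 0]], delta_pos=[[0, 0, 1], [0, 0, 1], [0, 0, 1], [0, 0, 1], [0, 0, 1], [0, 0, 1], [0, 0, 0], [0, 0, 0]], gripper=[0, 0, 0, 0, 0, 0, 0, 0])

```text
time_s: 3.8
tool_pos: [0.4829, 0.0934, 0.1768]
tool_rot: [180.0, -0.0, -9.7]
force: [0.2, 0.3, 0.3]
grip_width: 0.0007
grasp_force: 0.0
```

>>> drive_tool(angular=[[0, 0, 0], [0, 0, 0], [0, 0, 0], [0, 0, 0], [0, 0, 0], [0, 0, 0], [0, 0, 0], [0, 0, 0], [0, 0, 0], [0, 0, 0], [0, 0, 0]], delta_pos=[[0, 0, 2], [0, 0, 2], [0, 0, 2], [0, 0, 1.4], [0, 0, 0.6], [0, 0, 0.2], [0, 0, 0.2], [0, 0, 0.15], [0, 0, 0.1], [0, 0, 0], [0, 0, 0]], gripper=[0, 0, 0, 0, 0, 0, 0, 0, 0, 0, 0])

```text
time_s: 4.9
tool_pos: [0.4828, 0.0935, 0.0913]
tool_rot: [180.0, -0.0, -9.8]
force: [-4.1, -0.5, 7.0]
grip_width: 0.0005
grasp_force: 3.8
```

>>> drive_tool(angular=[[0, 0, 0], [0, 0, 0], [0, 0, -0.06], [0, 0, -0.06], [0, 0, -0.06], [0, 0, -0.06], [0, 0, -0.06], [0, 0, -0.06], [0, 0, -0.06], [0, 0, -0.06], [0, 0, -0.06], [0, 0, -0.06], [0, 0, -0.06], [0, 0, -0.05], [0, 0, 0], [0, 0, 0]], delta_pos=[[0, 0, 0.15], [0, 0, 0.05], [0.006, 0.198, 0], [0.006, 0.198, 0], [0.006, 0.198, 0], [0.006, 0.198, 0], [0.006, 0.198, 0], [0.006, 0.198, 0], [0.006, 0.198, 0], [0.006, 0.198, 0], [0.006, 0.198, 0], [0.006, 0.198, 0], [0.006, 0.198, 0], [0.005, 0.165, 0], [0, 0, 0], [0, 0, 0]], gripper=[0, 0, 0, 0, 0, 0, 0, 0, 0, 0, 0, 0, 0, 0, 0, 0])

```text
time_s: 6.5
tool_pos: [0.4888, 0.0708, 0.0902]
tool_rot: [179.9, -0.2, 30.9]
force: [-2.1, 0.0, 7.6]
grip_width: 0.0003
grasp_force: 4.5
```

>>> drive_tool(angular=[[0, 0, 0], [0, 0, 0], [0, 0, 0], [0, 0, 0], [0, 0, 0], [0, 0, 0], [0, 0, 0]], delta_pos=[[0, 0, -0.3], [0, 0, -0.5], [0, 0, -2], [0, 0, -3], [0, 0, -3], [0, 0, -1], [0, 0, 0]], gripper=[0, 0, 0, 0, 0, 0, 0])

```text
time_s: 7.2
tool_pos: [0.4882, 0.0708, 0.1876]
tool_rot: [179.9, -0.2, 30.9]
force: [-0.4, 0.0, -0.7]
grip_width: 0.0006
grasp_force: 0.0
```

Run:
```python
from h import *
s=telemetry.get_obs(); print(s["tool_pos"],s["tool_rot"],s["force"])
c=eyes.read_camera("side"); d=eyes.read_camera("top")
a=c["pixels"][200:340,270:450,::-1]; b=d["pixels"][230:350,230:400,::-1]
a=cv2.resize(a,(510,397)); b=cv2.resize(b,(280,198)); 
cv2.imwrite("pics/s1.png",np.hstack([a,cv2.copyMakeBorder(b,0,199,0,0,0)]))
```

```text
[0.48822933 0.07077488 0.18757825] [ 1.79853072e+02 -1.69432387e-01  3.08601742e+01] [-0.39977473  0.01644497 -0.74961533]
```

View pics/s1.png

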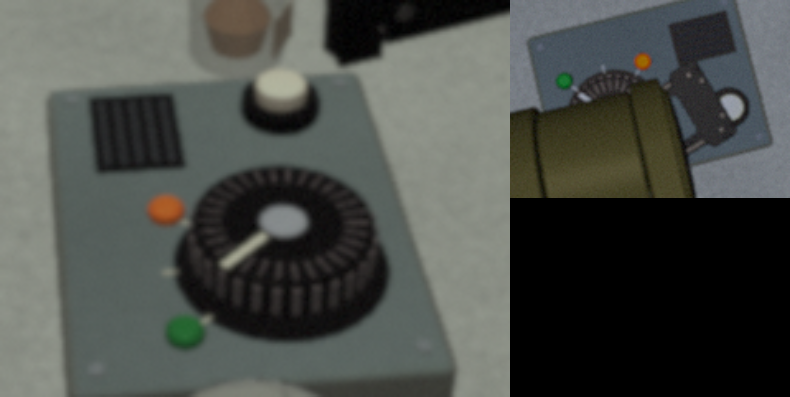

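The side crop shows the mark running from the hub at (284,221) to (225,267), towards the green cap at (186,332). I'll compute its angle from those points.

Run:
```python
from h import *
c=eyes.read_camera("side"); f=lambda x,y: atz(c,(270+x/2.833,200+y/2.833),.08)
h=f(284,221); 
for p in((225,267),(268,235)):
  m=f(*p)-h; print(h,np.linalg.norm(m),np.arctan2(m[1],m[0])-.234)
C=np.array([.5155,.0875]);P=[[*C,.08]]+[[C[0]+.04*np.cos(.234+a),C[1]+.04*np.sin(.234+a),.08] for a in(0,.35,.5,.6,.7,.78)]
print((proj(c,P)-[270,200])*2.833)
```

```text
[0.51480502 0.09102836 0.08      ] 0.046228544540589576 0.7449959166639508
[0.51480502 0.09102836 0.08      ] 0.013758066882547262 0.7977779445219673
[[283.19199475 216.3661113 ]
 [204.90572592 221.17699449]
 [212.86771934 238.7824141 ]
 [219.10583377 245.73661513]
 [224.12918799 250.04602978]
 [229.7904361  254.03674404]
 [234.74171432 256.96877552]]
```

>>> drive_tool(angular=[[0, 0, 0], [0, 0, 0], [0, 0, 0], [0, 0, 0], [0, 0, 0], [0, 0, 0], [0, 0, 0], [0, 0, 0], [0, 0, 0], [0, 0, 0], [0, 0, 0], [0, 0, 0]], delta_pos=[[-0.64, 2.96, 0], [-0.64, 2.96, 0], [-0.64, 2.96, 0], [-0.64, 2.96, 0], [0, 0, 0], [0, 0, 2], [0, 0, 2], [0, 0, 2], [0, 0, 2], [0, 0, 1.5], [0, 0, 0.8], [0, 0, 0]], gripper=[0, 0, 0, 0, 0, 0, 0, 0, 0, 0, 0, 0])

```text
time_s: 8.55
tool_pos: [0.5245, -0.0433, 0.0821]
tool_rot: [-179.9, 0.1, 30.9]
force: [-2.5, -0.1, 3.8]
grip_width: 0.0005
grasp_force: 1.9
```

>>> drive_tool(angular=[[0, 0, 0], [0, 0, 0], [0, 0, 0], [0, 0, 0], [0, 0, 0], [0, 0, 0]], delta_pos=[[0, 0, 0.2], [0, 0, 0.2], [0, 0, 0.2], [0, 0, 0.2], [0, 0, 0], [0, 0, 0]], gripper=[0, 0, 0, 0, 0, 0])

```text
time_s: 9.15
tool_pos: [0.5261, -0.0436, 0.0799]
tool_rot: [179.9, 0.1, 30.9]
force: [-14.4, 1.4, 33.7]
grip_width: 0.001
grasp_force: 17.1
```

>>> drive_tool(angular=[[0, 0, 0], [0, 0, 0], [0, 0, 0], [0, 0, 0], [0, 0, 0], [0, 0, 0], [0, 0, 0], [0, 0, 0], [0, 0, 0], [0, 0, 0], [0, 0, 0], [0, 0, 0]], delta_pos=[[0, 0, -0.5], [0, 0, -0.7], [0, 0, -2], [0, 0, -3], [0, 0, -3], [0, 0, -3], [-2, 3, -1], [-3, 3, 0], [-3, 3, 0], [-3, 3, 0], [0, 0, 0], [0, 0, 0]], gripper=[0, 0, 0, 0, 0, 0, 0, 0, 0, 0, 0, 0])

```text
time_s: 10.35
tool_pos: [0.4929, -0.205, 0.2071]
tool_rot: [180.0, -0.0, 30.7]
force: [0.3, 0.3, -0.3]
grip_width: 0.0006
grasp_force: 0.0
```

Run:
```python
from h import *
s=telemetry.get_obs(); print(s["tool_pos"],s["force"])
c=eyes.read_camera("side"); d=eyes.read_camera("top")
a=c["pixels"][170:440,200:500,::-1]; b=d["pixels"][150:370,150:470,::-1]
a=cv2.resize(a,(400,360)); b=cv2.resize(b,(400,275))
cv2.imwrite("pics/s2.png",np.hstack([a,cv2.copyMakeBorder(b,0,85,0,0,0)]))
```

```text
[ 0.49285791 -0.20500375  0.20711695] [ 0.26044337  0.33532551 -0.31091512]
```

View pics/s2.png

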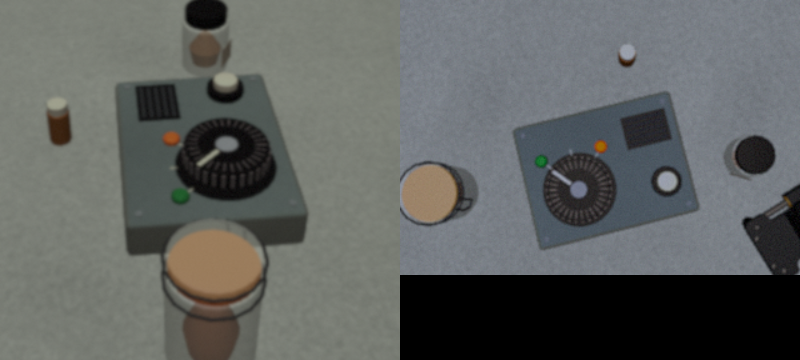

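The mark now points at the green cap: in the top crop it runs from the hub at (579,189) through (550,170) towards the cap at (541,160). The button is back up at (667,181), the jars and vial haven't moved, and the arm is clear.

```bash
python3 -c "
from cell import env; print(env.sign_off())"
```

```text
the job is handed in; nothing more can be done
None
```

The job is handed in: the dial sits in the green detent, the button was pressed all the way in (34 N, against the 5 N it needs) and sprang back, the jars and vial were not moved, and the arm is clear.

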